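Pour the chestnuts under the low grill shelf

TASK

Take the steel pan that holds the two chestnuts, bring it in under the low wire shelf, and pour the chestnuts into the grey stoneware dish beneath, without knocking the shelf or the dish. Then stand the empty pan upright on the open counter, clear of the shelf, and let go.

Things in the scene. Friction and masses are not known exactly. Their poses are not given: they have to be found in the camera images.
- pan: Bare-steel pan, dark handle, 160 g. Origin: under cup's centre, z up, mm. Cup x -50..50; floor y -40..30, 3 thick; 40 high walls at y -40 and both ends; +y side is a lip rising 20 deg from y 29 to edge y 69, z 17. Rolled 45 deg about x, +y down, it empties. Handle: bar along x -60..-225 at y 0, 14 wide, z 36..54; grip from above near x -190, hand outside shelf. Blue pan: look-alike.
- rack: Fixed stand: wire shelf over a grey dish. Origin: counter level under dish centre; x away from robot, z up, mm. Dish 160 (x) by 210 (y), 40 high, wall and floor 6. Shelf underside z 170, x -100..116, y -154..154, held by two 12 mm posts at x 110, y +-150 on 50 mm square feet; front and sides open: slide the pan in from either side, handle out to -x.
- chestnut_a: A chestnut, 28 mm across, nearly round, 15 g, rolls freely; dark brown with a pale base. Starts on the floor of the steel pan. Origin at its centre, axes of no meaning.
- chestnut_b: The other chestnut, 28 mm across, nearly round, 15 g, rolls freely; dark brown with a pale base. Starts on the floor of the steel pan. Origin at its centre, axes of no meaning.

How it is judged:
By the outcome, as a careful person would: the job done as asked, in the order asked, and still so for the second after the job is handed in, with the robot touching nothing.
It also fails if it takes over 58 s, if anything falls off the work surface, if the arm or the gripper's body presses on something with over 40 N, if the wrist force passes 120 N, or if a joint passes its speed limit or range.

ROBOT

A 6-joint arm with a two-finger parallel gripper is mounted at the origin on the work surface. World frame = base frame: x ahead of the robot, y to its left, z up, the work surface at z = 0. Lengths are in m, angles in rad, forces in N, time in s.
With the tool pointing down it reaches from about 0.275 to 1 m from the base axis. Payload 8.4 kg.
Tool frame: the origin (TCP) lies where the fingers leave the gripper's body, on its centre line; the fingertips stand 73 mm ahead of it and the grasp point (between the pads) lies 54 mm ahead of it (manip.tips_ahead is the distance from the TCP to the fingertips, in m); z points along the fingers, y is the line along which they close (so a half turn about z gives the same grasp; the last joint's range is limited). The gripper opens to 85 mm and grips with 20 to 120 N. Pads are 22 mm wide; open, the fingers measure 114 mm over their backs; the gripper's body (76 mm by 85 mm) begins 54 mm behind the grasp point. The pads swing forward as they close: fully open they stand 13 mm farther back than shut.
Start: joints at [1.295, 0.353, 1.633, -0, 1.155, -0.002], TCP at [0.169, 0.602, 0.304] pointing down, gripper open.
Joint ranges: [-2.63, 2.63], [-0.92, 2.1], [0.06, 2.66], [-1.3, 4.44], [0, 2.69], [-3.02, 3.02]. Speed limits (rad/s): [2.22, 2.22, 2.79, 3.14, 3.14, 3.14].

INTERFACE

Orientations are given as a unit quaternion [w, x, y, z].
In Python, from plant import manip gives the robot as it stands.
- The arm moves only by the shell command python3 inch.py [FORCE], which reads ROWS from standard input. ROWS is one flat JSON list of numbers that holds 1 to 5 rows one after another, with no inner brackets; each row has 7 numbers: the opening from 0.0 (shut) to 1.0 (fully open), then dx, dy, dz in m, then a rotation vector rx, ry, rz in rad; each row shifts and turns the commanded pose from where the row before left it, along the tool's axes as they then stand; what a row does not reach is not made up. A row lasts 1/12 s, in which the tool goes at most 0.0417 m and 0.125 rad, less where a joint would pass 70% of its speed; a pose out of reach is approached as far as the arm can. The fingers move at their own pace and stop on an object; FORCE is the grip in N (left out, the last holds). Time passes only in rows, so rows that do not move let the fingers close. It prints the time, the measured TCP pose, the force, the opening and the grip force at its end. Input that does not fit is refused with a message, and nothing moves.
- manip.sense(): the state, without advancing time (a new reading comes with each control period).
- manip.snapshot(name): name is "scene" or "top" or "wrist"; returns the picture (384x512x3 uint8, red, green, blue); there is no depth.
- manip.get_calibration(name): a dict with "intrinsics" (3x3 intrinsics, pixels), "dist_coeffs" ([k1, k2, p1, p2, k3] as OpenCV has them; the pictures are not rectified), "R" (3x3) and "t" (3): a world point X has camera coordinates R X + t; the wrist camera has in their place "mount" (4x4, takes a point from camera to tool coordinates, whose origin is the TCP and whose axes are the flange's). Camera axes: x right, y down, z forward; pixel columns grow to the right and rows downward; lengths in m; the calibration is good to about 2 mm. A picture is of the moment at which its call begins: read the wrist's pose just before it. get_calibration takes no time and is no camera call.
- manip.hand_in(): hands the job in; it is judged then, once.
The state is a dict: "time_s": time; "joint_positions": joint angles; "qvel": joint speeds; "joint_efforts": joint torques, N m; "tool_pos": TCP position; "orientation": TCP orientation; "ft_force": force on the tool from outside, world axes, zero at the start; "wrist_torque": the same for the moment, N m; "gripper_width": opening from 0.0 (shut) to 1.0 (fully open); "grasp_force": force on a finger pad.
Only numpy, scipy, OpenCV 4.12 (cv2) and the standard library are available. Lean on these libraries where they do the work, as an engineer would, in place of code of your own. Each camera call takes 0.05 s, during which the arm holds its last target. There are 200 camera calls.

## Working session

There is one attempt and no reset: what is moved stays moved. The work goes in short steps, Python scripts to look and compute and a shell command to move; the robot and the scene stay as the last step left them, time stands still between calls to the robot, and variables do not carry over. Pictures are saved under pics/ and viewed, at most 10 in all, crops included, and the job is handed in when it is done.

```bash
ls; mkdir -p pics
python3 - <<'E'
from plant import manip
import cv2,numpy as np
s=manip.sense();print(s)
a=manip.snapshot("scene");b=manip.snapshot("top")
cv2.imwrite("pics/scene.png",a[:,:,::-1]);cv2.imwrite("pics/top.png",b[:,:,::-1])
for n in("scene","top"):
  c=manip.get_calibration(n);print(n,np.array(c["intrinsics"]).tolist(),c["dist_coeffs"],np.round(-np.array(c["R"]).T@c["t"],3),np.round(c["R"],3).tolist())
print(manip.get_calibration("wrist"))
E
```

```text
inch.py
pics
plant.py
{'time_s': 0.0, 'joint_positions': array([ 1.29455196e+00,  3.53649298e-01,  1.63418426e+00, -1.70714452e-05,
        1.15518191e+00, -2.39560247e-03]), 'qvel': array([ 0.00014618, -0.00220258,  0.00179874, -0.00090924,  0.00028884,
        0.00029159]), 'joint_efforts': array([ 1.75484147e-03, -6.05262995e+01, -3.42069590e+01,  1.82423187e-04,
        9.42392478e-03, -1.50120309e-05]), 'tool_pos': array([0.16891746, 0.6013287 , 0.30313944]), 'orientation': array([-9.10620505e-05,  1.36493482e-01,  9.90640714e-01, -7.05598937e-04]), 'ft_force': array([-0.78702041,  0.30493955,  1.1395409 ]), 'wrist_torque': array([ 0.01688888, -0.03189439, -0.00855064]), 'grasp_force': 0.0, 'gripper_width': 1.0040578846095427}
scene [[365.1149457760305, 0.0, 253.5812716735904], [0.0, 365.1149457760305, 197.4680292253206], [0.0, 0.0, 1.0]] [-0.06032535  0.          0.          0.          0.        ] [0.979 0.371 0.773] [[-0.755, 0.656, -0.004], [0.53, 0.607, -0.593], [-0.386, -0.449, -0.805]]
top [[412.6315100094026, 0.0, 257.12348380989897], [0.0, 412.6315100094026, 192.89055999497901], [0.0, 0.0, 1.0]] [-0.07165906  0.          0.          0.          0.        ] [4.450e-01 1.000e-03 1.008e+00] [[-0.005, -1.0, -0.01], [-0.983, 0.007, -0.182], [0.182, 0.009, -0.983]]
{'intrinsics': array([[340.28707244,   0.        , 258.5381801 ],
       [  0.        , 340.28707244, 188.35426107],
       [  0.        ,   0.        ,   1.        ]]), 'dist_coeffs': array([-0.01735653,  0.        ,  0.        ,  0.        ,  0.        ]), 'mount': array([[-5.94228883e-04, -9.61920859e-01, -2.73327474e-01,
         6.83294712e-02],
       [ 9.99999783e-01, -6.49292124e-04,  1.10998294e-04,
         1.17857588e-03],
       [-2.84240950e-04, -2.73327349e-01,  9.61921036e-01,
        -6.97201218e-02],
       [ 0.00000000e+00,  0.00000000e+00,  0.00000000e+00,
         1.00000000e+00]])}
```

View pics/scene.png

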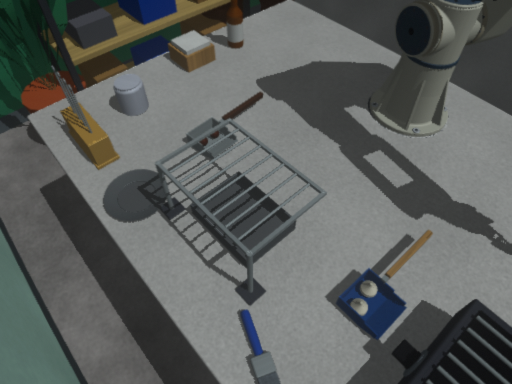

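View pics/top.png

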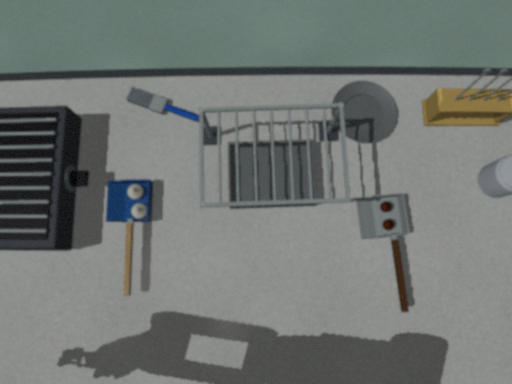

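The scene view shows the rack at about (240,190) and the steel pan behind it at (215,130), with its handle end at (263,95). The top view shows the steel pan at (383,217), chestnuts at (386,206) and (389,224), and the handle running down to (405,310). Its lip is on the left, towards the rack. The shelf spans (202,108) to (349,202), and the blue look-alike is on the left.

```bash
cat > h.py <<'E'
from plant import manip
import cv2,numpy as np
from scipy.spatial.transform import Rotation as Rn
def ray(n,px,pose=None):
    c=manip.get_calibration(n);u=cv2.undistortPoints(np.array(px,float).reshape(-1,1,2),np.array(c["intrinsics"]),np.array(c["dist_coeffs"])).reshape(-1,2)
    d=np.c_[u,np.ones(len(u))]
    if n=="wrist":
        p,q=pose;M=np.array(c["mount"]);R=Rn.from_quat(np.roll(q,-1)).as_matrix()
        return R@M[:3,3]+p,(R@M[:3,:3]@d.T).T
    R=np.array(c["R"]);return -R.T@np.array(c["t"]),(R.T@d.T).T
def onz(n,px,z,pose=None):
    o,d=ray(n,px,pose);return o+d*((z-o[2])/d[:,2])[:,None]
def tri(o1,d1,o2,d2):
    out=[]
    for a,b in zip(d1,d2):
        A=np.c_[a,-b];s=np.linalg.lstsq(A,o2-o1,rcond=None)[0]
        p,q=o1+a*s[0],o2+b*s[1];out.append(np.r_[(p+q)/2,np.linalg.norm(p-q)])
    return np.array(out)
E
python3 - <<'E'
import cv2,numpy as np
from h import *
a=cv2.imread("pics/top.png");b=cv2.imread("pics/scene.png")
for n,im,roi in(("top",a,(340,180,430,330)),("scene",b,(180,80,280,160))):
  hsv=cv2.cvtColor(im,cv2.COLOR_BGR2HSV);m=cv2.inRange(hsv,(0,90,30),(15,255,255))
  k=np.zeros_like(m);x0,y0,x1,y1=roi;k[y0:y1,x0:x1]=m[y0:y1,x0:x1]
  cs,_=cv2.findContours(k,0,2)
  for c in cs:
    if cv2.contourArea(c)>15: print(n,cv2.contourArea(c),cv2.minAreaRect(c),np.round(cv2.boxPoints(cv2.minAreaRect(c)),1).tolist())
A=cv2.resize(a[90:320,190:420],(400,400),interpolation=cv2.INTER_CUBIC)
B=cv2.resize(b[85:285,140:340],(400,400),interpolation=cv2.INTER_CUBIC)
cv2.imwrite("pics/crop.png",np.hstack([A,B]))
E
```

```text
top 308.5 ((399.7099609375, 275.469970703125), (70.1449966430664, 5.798276424407959), 81.8698959350586) [[391.8999938964844, 241.1999969482422], [397.6000061035156, 240.3000030517578], [407.5, 309.79998779296875], [401.79998779296875, 310.6000061035156]]
top 54.0 ((388.0, 224.0), (8.0, 8.0), 90.0) [[384.0, 220.0], [392.0, 220.0], [392.0, 228.0], [384.0, 228.0]]
top 54.0 ((385.5, 206.5), (7.0, 9.0), 90.0) [[381.0, 203.0], [390.0, 203.0], [390.0, 210.0], [381.0, 210.0]]
scene 37.5 ((242.84613037109375, 105.26922607421875), (1.941450595855713, 42.711917877197266), 56.3099365234375) [[224.5, 116.30000305175781], [260.1000061035156, 92.5999984741211], [261.20001220703125, 94.19999694824219], [225.60000610351562, 117.9000015258789]]
```

View pics/crop.png

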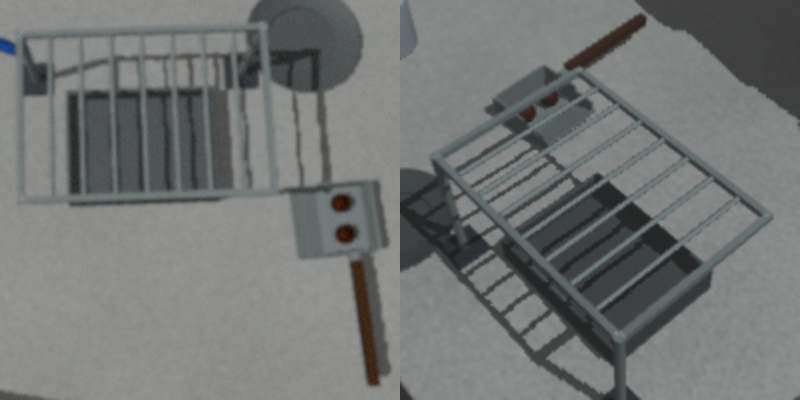

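The crop shows the shelf corners, the open dish and the handle ends in both views. The shelf corners in the top half are at (20,35), (265,28), (275,190) and (22,200). In the scene half they are at (620,338), (435,157), (580,72) and (768,215).

Run:
```python
from h import *
np.set_printoptions(precision=4,suppress=True)
f=230/400
t=np.array([(20,35),(265,28),(275,190),(22,200)])*f+[190,90]
s=np.array([(220,338),(35,157),(180,72),(368,215)])*.5+[140,85]
t=np.r_[t,[(404.6,310),(394.7,240.7),(388,224),(385.5,206.5)]]
s=np.r_[s,[(262,94.),(224.5,118),(205,134),(215,134)]]
s[6]=((548-400)*.5+140,98*.5+85);s[7]=((527-400)*.5+140,112*.5+85)
r=tri(*ray("top",t),*ray("scene",s));print(r)
print("handle@.054",onz("top",t[4:6],.045))
print("nuts z.017",onz("top",t[6:8],.017))
# cup rim -y side at z .04, lip edge z .017, dish rim
c=np.array([(376,180),(383,248)])*f+[190,90];print("rim",onz("top",c,.04))
c=np.array([(292,192),(300,258)])*f+[190,90];print("lip",onz("top",c,.017))
c=np.array([(68,90),(208,88),(228,198),(70,204)])*f+[190,90];print("dish",onz("top",c,.04))
c=np.array([(500,245),(597,175),(712,275),(612,360)]);c=(c-[400,0])*.5+[140,85];print("dish scene",onz("scene",c,.04))
```

```text
[[ 0.7808  0.1281  0.1728  0.0015]
 [ 0.789  -0.1758  0.1705  0.0001]
 [ 0.584  -0.1767  0.1729  0.003 ]
 [ 0.5744  0.1215  0.1739  0.0019]
 [ 0.3486 -0.322   0.0484  0.0039]
 [ 0.5067 -0.3085  0.0501  0.0013]
 [ 0.55   -0.3068  0.014   0.    ]
 [ 0.5923 -0.302   0.0165  0.0009]]
handle@.054 [[ 0.3494 -0.3247  0.045 ]
 [ 0.5074 -0.3107  0.045 ]]
nuts z.017 [[ 0.5497 -0.3058  0.017 ]
 [ 0.5925 -0.3022  0.017 ]]
rim [[ 0.6202 -0.3474  0.04  ]
 [ 0.5264 -0.3506  0.04  ]]
lip [[ 0.6081 -0.2352  0.017 ]
 [ 0.5157 -0.242   0.017 ]]
dish [[ 0.7518  0.078   0.04  ]
 [ 0.7532 -0.1188  0.04  ]
 [ 0.5966 -0.1416  0.04  ]
 [ 0.5898  0.074   0.04  ]]
dish scene [[ 0.7646 -0.1176  0.04  ]
 [ 0.6038 -0.1258  0.04  ]
 [ 0.5998  0.0837  0.04  ]
 [ 0.7606  0.0899  0.04  ]]
```

The measurements agree with the text:
- **Shelf underside:** about 0.17.
- **Handle:** z about 0.049, yaw 4.9°.
- **Pan origin:** about (0.573, -0.303). The chestnuts sit at its centre.
- **Dish centre:** about (0.677, -0.024).

I'll put the tool's x axis towards the robot, which keeps the wrist camera off the shelf.

```bash
echo '[1,0,0,0,0,0,-0.12,1,0,0,0,0,0,-0.12,1,0,0,0,0,0,-0.12,1,-0.015,-0.038,0,0,0,0,1,-0.015,-0.038,0,0,0,0]' | python3 inch.py
echo '[1,-0.015,-0.038,0,0,0,0,1,-0.015,-0.038,0,0,0,0,1,-0.015,-0.038,0,0,0,0,1,-0.015,-0.038,0,0,0,0,1,-0.015,-0.038,0,0,0,0]' | python3 inch.py
echo '[1,-0.015,-0.038,0,0,0,0,1,-0.015,-0.038,0,0,0,0,1,-0.015,-0.038,0,0,0,0,1,-0.015,-0.038,0,0,0,0,1,0.002,-0.04,0,0,0,0]' | python3 inch.py
echo '[1,0.002,-0.04,0,0,0,0,1,0.002,-0.04,0,0,0,0,1,0.002,-0.04,0,0,0,0,1,0.002,-0.04,0,0,0,0,1,0.002,-0.04,0,0,0,0]' | python3 inch.py
echo '[1,0.002,-0.04,0,0,0,0,1,0.002,-0.04,0,0,0,0,1,0.002,-0.04,0,0,0,0,1,0.002,-0.04,0,0,0,0,1,0.002,-0.04,0,0,0,0]' | python3 inch.py
echo '[1,0,0,0,0,0,0,1,0,0,0,0,0,0]' | python3 inch.py
python3 -c "
from plant import manip;print(manip.sense()['joint_positions'])"
```

```text
time_s: 0.52
tool_pos: [0.205, 0.5286, 0.3031]
orientation: [-0.0, -0.045, 0.999, -0.0]
ft_force: [0.7, -0.4, -0.3]
gripper_width: 1.001
grasp_force: 0.0
time_s: 0.93
tool_pos: [0.2967, 0.3438, 0.3037]
orientation: [-0.0, -0.043, 0.999, -0.0]
ft_force: [0.9, -0.3, 0.2]
gripper_width: 0.999
grasp_force: 0.0
time_s: 1.35
tool_pos: [0.373, 0.1581, 0.3042]
orientation: [0.001, -0.043, 0.999, 0.0]
ft_force: [0.7, -0.7, 0.3]
gripper_width: 0.997
grasp_force: 0.0
time_s: 1.77
tool_pos: [0.3774, -0.0425, 0.3039]
orientation: [0.0, -0.043, 0.999, -0.0]
ft_force: [1.2, 0.1, 0.4]
gripper_width: 0.997
grasp_force: 0.0
time_s: 2.18
tool_pos: [0.3847, -0.2429, 0.3038]
orientation: [0.0, -0.043, 0.999, 0.0]
ft_force: [1.3, 0.9, 0.2]
gripper_width: 1.0
grasp_force: 0.0
time_s: 2.35
tool_pos: [0.3849, -0.2424, 0.3035]
orientation: [-0.0, -0.041, 0.999, 0.0]
ft_force: [-0.7, -0.1, -0.6]
gripper_width: 1.001
grasp_force: 0.0
[-5.65447045e-01  8.47115217e-02  1.98156976e+00  2.23388817e-05
  1.07616647e+00 -2.21859905e+00]
```

```bash
cat > w.py <<'E'
import sys
from h import *
s=manip.sense();im=manip.snapshot("wrist")[:,:,::-1]
cv2.imwrite(f"pics/{sys.argv[1]}.png",im);np.save(f"pics/{sys.argv[1]}.npy",np.r_[s["tool_pos"],s["orientation"]])
E
python3 w.py w1
echo '[1,0.003,-0.038,0.02,0,0,0,1,0.003,-0.038,0.02,0,0,0,1,0,0,0,0,0,0,1,0,0,0,0,0,0]' | python3 inch.py
python3 w.py w2
python3 - <<'E'
from h import *
np.set_printoptions(precision=4,suppress=True)
for n in("w1","w2"):
  im=cv2.imread(f"pics/{n}.png");hsv=cv2.cvtColor(im,cv2.COLOR_BGR2HSV);m=cv2.inRange(hsv,(0,90,25),(15,255,255))
  cs,_=cv2.findContours(m,0,2)
  for c in cs:
    if cv2.contourArea(c)>60: r=cv2.minAreaRect(c);print(n,cv2.contourArea(c),np.round(r[0],1),np.round(r[1],1),np.round(cv2.boxPoints(r),1).tolist())
cv2.imwrite("pics/ww.png",np.hstack([cv2.resize(cv2.imread(f"pics/{n}.png"),(400,300)) for n in("w1","w2")]))
E
```

```text
time_s: 2.73
tool_pos: [0.3855, -0.3139, 0.2639]
orientation: [-0.001, -0.043, 0.999, 0.001]
ft_force: [-0.3, 0.3, 0.0]
gripper_width: 1.004
grasp_force: 0.0
w1 322.0 [196.5 322.5] [21. 19.] [[187.0, 312.0], [206.0, 312.0], [206.0, 333.0], [187.0, 333.0]]
w1 262.0 [195.2 292.9] [16.6 20.9] [[182.8000030517578, 288.0], [202.8000030517578, 282.0], [207.60000610351562, 297.79998779296875], [187.60000610351562, 303.79998779296875]]
w1 2084.5 [180.8 197.9] [156.6  16.1] [[167.8000030517578, 120.19999694824219], [183.8000030517578, 119.19999694824219], [193.8000030517578, 275.5], [177.6999969482422, 276.5]]
w2 129.5 [254.1 342.6] [19.4  9.5] [[243.5, 344.8999938964844], [245.8000030517578, 335.70001220703125], [264.6000061035156, 340.3999938964844], [262.3999938964844, 349.6000061035156]]
w2 274.0 [253.2 319.2] [17.6 22.3] [[241.5, 311.1000061035156], [263.79998779296875, 309.79998779296875], [264.79998779296875, 327.3999938964844], [242.60000610351562, 328.70001220703125]]
w2 2113.0 [250.5 216.5] [173.1  14.1] [[242.89999389648438, 130.0], [257.0, 129.89999389648438], [258.1000061035156, 303.0], [244.0, 303.1000061035156]]
```

View pics/ww.png

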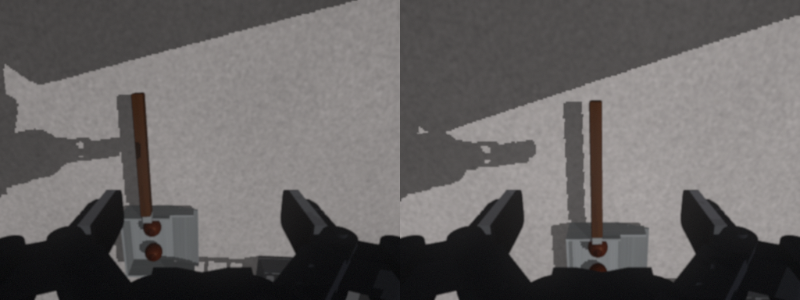

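The wrist views show the steel pan's handle. Its near end is at (176,120) in w1 and (250,130) in w2. It lies almost along the image's vertical, between the fingers, with the cup and chestnuts beyond it.

Run:
```python
from h import *
np.set_printoptions(precision=4,suppress=True)
P=[np.load(f"pics/{n}.npy") for n in("w1","w2")]
P=[(p[:3],p[3:]) for p in P]
a=[(176.5,120),(186,276),(196,322)];b=[(250,130),(251,303),(254,340)]
r=tri(*ray("wrist",a,P[0]),*ray("wrist",b,P[1]));print(r[:2])
h=onz("wrist",b[:2],.054,P[1]);print(h)
d=h[1]-h[0];print(np.linalg.norm(d),np.degrees(np.arctan2(d[1],d[0])))
s=manip.sense();R=Rn.from_quat(np.roll(s["orientation"],-1)).as_matrix();print("tool x az",np.degrees(np.arctan2(R[1,0],R[0,0])))
u=d/np.linalg.norm(d);g=h[0]+.035*u;g[2]=.099
print("grasp",g,"origin",h[0]+.225*u,"rel tool",R.T@(g-s["tool_pos"]))
```

```text
[[ 0.349  -0.3229  0.0439  0.0002]
 [ 0.5121 -0.309   0.0496  0.0004]]
[[ 0.3478 -0.3228  0.054 ]
 [ 0.5093 -0.3092  0.054 ]]
0.16207303536574275 4.819242746261376
tool x az -175.04637609297325
grasp [ 0.3827 -0.3199  0.099 ] origin [ 0.572  -0.3039  0.054 ] rel tool [ 0.0034 -0.0066  0.1656]
```

```bash
echo '[0.6,0.003,-0.0066,0.03,0,0,0,0.6,0,0,0.036,0,0,0,0.6,0,0,0.036,0,0,0,0.6,0,0,0.036,0,0,0,0.6,0,0,0.027,0,0,0]' | python3 inch.py
echo '[0.6,0,0,0,0,0,0,0.0,0,0,0,0,0,0,0.0,0,0,0,0,0,0,0.0,0,0,0,0,0,0,0.0,0,0,0,0,0,0]' | python3 inch.py 100
echo '[0,0,0,0,0,0,0,0,0,0,0,0,0,0,0,0,0,0,0,0,0]' | python3 inch.py
```

```text
time_s: 3.2
tool_pos: [0.3834, -0.3192, 0.099]
orientation: [-0.0, -0.044, 0.999, 0.0]
ft_force: [-1.1, -0.7, 0.3]
gripper_width: 0.597
grasp_force: 0.0
time_s: 3.62
tool_pos: [0.3845, -0.3218, 0.1022]
orientation: [0.001, -0.043, 0.999, -0.001]
ft_force: [0.3, 1.1, 1.5]
gripper_width: 0.141
grasp_force: 97.6
time_s: 3.87
tool_pos: [0.3842, -0.3219, 0.1011]
orientation: [0.001, -0.043, 0.999, -0.001]
ft_force: [2.3, 0.8, 2.7]
gripper_width: 0.144
grasp_force: 97.9
```

```bash
echo '[0,0,0,-0.007,0,0,0,0,0,0,-0.014,0,0,0,0,0,0,-0.018,0,0,0,0,0,0,-0.018,0,0,0,0,0,0,-0.018,0,0,0]' | python3 inch.py
echo '[0,0,0,-0.014,0,0,0,0,0,0,-0.006,0,0,0,0,0,0,0,0,0,0,0,0,0,0,0,0,0]' | python3 inch.py
python3 w.py w3
python3 - <<'E'
from h import *
np.set_printoptions(precision=4,suppress=True)
a=manip.snapshot("top")[:,:,::-1];b=manip.snapshot("scene")[:,:,::-1]
A=cv2.resize(a[90:320,250:480],(400,400),interpolation=cv2.INTER_CUBIC)
B=cv2.resize(b[40:240,140:340],(400,400),interpolation=cv2.INTER_CUBIC)
cv2.imwrite("pics/lift.png",np.hstack([A,B]))
s=manip.sense();print(s["tool_pos"],s["wrist_torque"],s["joint_positions"])
E
```

```text
time_s: 4.28
tool_pos: [0.3825, -0.321, 0.1757]
orientation: [-0.001, -0.043, 0.999, 0.001]
ft_force: [0.9, 0.1, -2.0]
gripper_width: 0.141
grasp_force: 97.6
time_s: 4.62
tool_pos: [0.383, -0.3212, 0.1949]
orientation: [-0.0, -0.043, 0.999, 0.0]
ft_force: [0.1, -0.7, -2.1]
gripper_width: 0.142
grasp_force: 97.6
[ 0.3829 -0.321   0.1941] [-0.0539  0.3097 -0.0714] [-0.7006  0.3029  1.9942 -0.0001  0.8466 -2.3575]
```

View pics/lift.png

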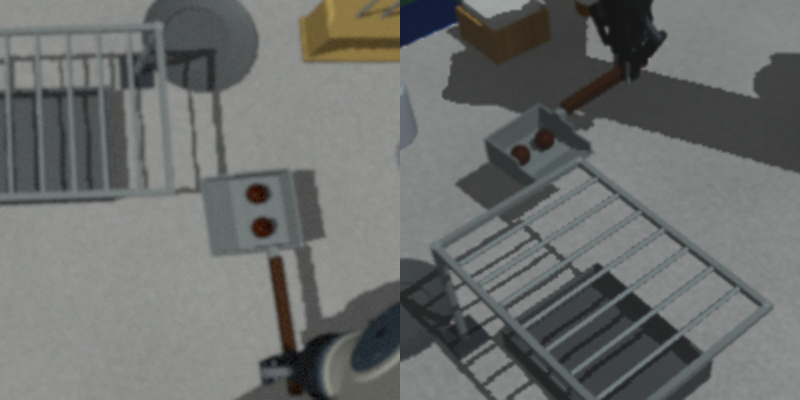

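View pics/w3.png

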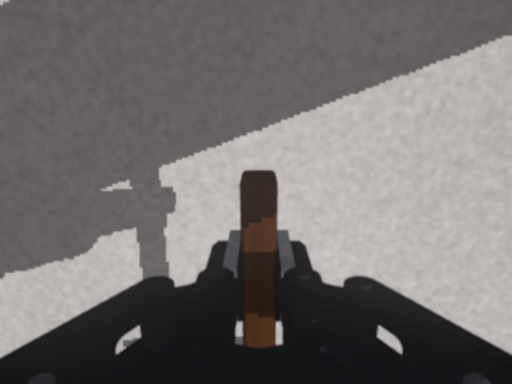

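The pan is lifted level with both chestnuts on its floor. They are at (257,193) and (262,227) in the top half, and (521,155) and (544,138) in the scene half. The wrist view shows the handle centred between the pads. Next I'll check for sag.

Run:
```python
from h import *
np.set_printoptions(precision=4,suppress=True)
f=230/400
# nuts far/near; lip far corner, lip near corner, back rim far, back rim near, handle root
t=np.array([(257,193),(262,227),(203,178),(212,255),(290,168),(302,246),(276,258)])*f+[250,90]
s=(np.array([(521,155),(544,138),(514,188),(590,153),(486,142),(540,104),(563,107)])-[400,0])*.5+[140,40]
print(tri(*ray("top",t),*ray("scene",s)))
```

```text
[[ 0.5907 -0.3026  0.105   0.0026]
 [ 0.5473 -0.3061  0.1078  0.0006]
 [ 0.6235 -0.2481  0.0973  0.0292]
 [ 0.5143 -0.2434  0.102   0.0032]
 [ 0.6197 -0.3418  0.1196  0.0041]
 [ 0.5208 -0.3478  0.128   0.0008]
 [ 0.5063 -0.3118  0.1359  0.0005]]
```

```bash
echo '[0,-0.008,0,-0.004,0,0,0,0,-0.016,0,-0.004,0,0,0,0,-0.018,0,0,0,0,0,0,-0.018,0,0,0,0,0,0,-0.018,0,0,0,0,0]' | python3 inch.py
echo '[0,-0.018,0,0,0,0,0,0,-0.016,0,0,0,0,0,0,-0.010,0,0,0,0,0,0,0,0.007,0,0,0,0,0,0,0.013,0,0,0,0]' | python3 inch.py
echo '[0,0,0.017,0,0,0,0,0,0,0.017,0,0,0,0,0,0,0.017,0,0,0,0,0,0,0.017,0,0,0,0,0,0,0.017,0,0,0,0]' | python3 inch.py
echo '[0,0,0.017,0,0,0,0,0,0,0.017,0,0,0,0,0,0,0.017,0,0,0,0,0,0,0.017,0,0,0,0,0,0,0.013,0,0,0,0]' | python3 inch.py
echo '[0,0,0.007,0,0,0,0,0,0,0,0,0,0,0,0,0,0,0,0,0,0]' | python3 inch.py
python3 - <<'E'
from h import *
a=manip.snapshot("top")[:,:,::-1];b=manip.snapshot("scene")[:,:,::-1]
A=cv2.resize(a[90:320,190:420],(400,400),interpolation=cv2.INTER_CUBIC)
B=cv2.resize(b[85:285,140:340],(400,400),interpolation=cv2.INTER_CUBIC)
cv2.imwrite("pics/in.png",np.hstack([A,B]))
print(manip.sense()["joint_positions"])
E
```

```text
time_s: 5.18
tool_pos: [0.4624, -0.3145, 0.2029]
orientation: [-0.0, -0.043, 0.999, 0.0]
ft_force: [0.1, 0.1, -1.3]
gripper_width: 0.141
grasp_force: 97.6
time_s: 5.6
tool_pos: [0.5034, -0.2909, 0.2027]
orientation: [-0.0, -0.043, 0.999, 0.0]
ft_force: [0.8, -0.2, -1.4]
gripper_width: 0.141
grasp_force: 97.6
time_s: 6.02
tool_pos: [0.4943, -0.2041, 0.2031]
orientation: [-0.001, -0.043, 0.999, 0.0]
ft_force: [-0.1, 0.6, -1.4]
gripper_width: 0.141
grasp_force: 97.6
time_s: 6.43
tool_pos: [0.4871, -0.1234, 0.2031]
orientation: [-0.001, -0.043, 0.999, 0.0]
ft_force: [-0.5, 0.8, -2.3]
gripper_width: 0.14
grasp_force: 97.6
time_s: 6.68
tool_pos: [0.4882, -0.1184, 0.2033]
orientation: [0.0, -0.044, 0.999, -0.0]
ft_force: [1.2, -0.3, -1.7]
gripper_width: 0.142
grasp_force: 97.7
[-2.41954873e-01  2.92526719e-01  1.98244929e+00 -2.77409722e-04
  8.66272820e-01 -1.89857766e+00]
```

View pics/in.png

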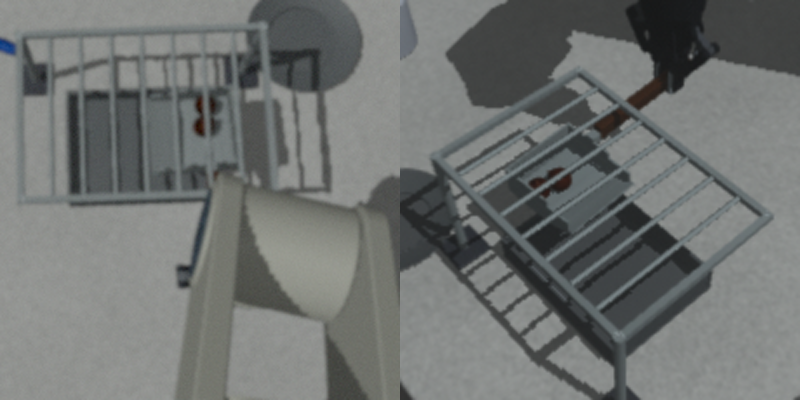

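The pan is under the shelf and over the dish's -y half. The chestnuts are at (208,104) and (203,126) in the top half, and (541,187) and (558,179) in the scene half. One height check before the roll.

```bash
python3 - <<'E'
from h import *
np.set_printoptions(precision=4,suppress=True)
f=230/400
t=np.array([(208,104),(203,126)])*f+[190,90]
s=(np.array([(541,187),(558,180)])-[400,0])*.5+[140,85]
print(tri(*ray("top",t),*ray("scene",s)))
c=np.array([(629,190),(573,235),(512,185)]);c=(c-[400,0])*.5+[140,85];print(onz("scene",c,.112))
E
echo '[0,0,0.006,0,0.06,0,0,0,0,0.006,0.0002,0.06,0,0,0,0,0.006,0.0002,0.06,0,0,0,0,0.006,0.0002,0.06,0,0,0,0,0.005,0.0002,0.05,0,0]' | python3 inch.py
python3 -c "
from plant import manip;print(manip.sense()['joint_positions'])"
```

```text
[[ 0.7051 -0.1061  0.1162  0.0067]
 [ 0.6796 -0.1021  0.1109  0.0001]]
[[ 0.6271 -0.0348  0.112 ]
 [ 0.7164 -0.0272  0.112 ]
 [ 0.7255 -0.1309  0.112 ]]
time_s: 7.2
tool_pos: [0.4862, -0.0905, 0.1991]
orientation: [0.007, -0.042, 0.988, -0.146]
ft_force: [-1.1, -0.3, -2.2]
gripper_width: 0.139
grasp_force: 97.6
[-0.029778    0.2849002   2.04126284 -0.40249431  0.82135013 -1.40863385]
```

```bash
echo '[0,0,0.004,0.0001,0.04,0,0,0,0,0.004,0.0001,0.04,0,0,0,0,0.004,0.0001,0.04,0,0,0,0,0.004,0.0001,0.04,0,0,0,0,0.004,0.0001,0.04,0,0]' | python3 inch.py
echo '[0,0,0.005,0.0001,0.05,0,0,0,0,0.005,0.0001,0.05,0,0,0,0,0.005,0.0001,0.05,0,0,0,0,0.005,0.0001,0.05,0,0,0,0,0.005,0.0001,0.05,0,0]' | python3 inch.py
echo '[0,0,0.005,0.0001,0.05,0,0,0,0,0,0,0,0,0,0,0,0,0,0,0,0,0,0,0,0,0,0,0,0,0,0,0,0,0,0]' | python3 inch.py
python3 - <<'E'
from h import *
a=manip.snapshot("top")[:,:,::-1];b=manip.snapshot("scene")[:,:,::-1]
A=cv2.resize(a[90:320,190:420],(400,400),interpolation=cv2.INTER_CUBIC)
B=cv2.resize(b[85:285,140:340],(400,400),interpolation=cv2.INTER_CUBIC)
cv2.imwrite("pics/pour.png",np.hstack([A,B]))
print(manip.sense()["joint_positions"])
E
```

```text
time_s: 7.62
tool_pos: [0.4847, -0.0722, 0.1913]
orientation: [0.011, -0.041, 0.969, -0.243]
ft_force: [-0.0, -0.4, -2.0]
gripper_width: 0.139
grasp_force: 97.6
time_s: 8.03
tool_pos: [0.4832, -0.0515, 0.177]
orientation: [0.016, -0.04, 0.931, -0.362]
ft_force: [0.9, 0.7, -2.1]
gripper_width: 0.142
grasp_force: 97.9
time_s: 8.45
tool_pos: [0.4825, -0.0483, 0.174]
orientation: [0.017, -0.039, 0.922, -0.384]
ft_force: [1.1, -0.5, -1.0]
gripper_width: 0.141
grasp_force: 97.9
[ 0.29410593  0.45988648  2.07187342 -0.92471798  1.05453732 -0.69880443]
```

View pics/pour.png

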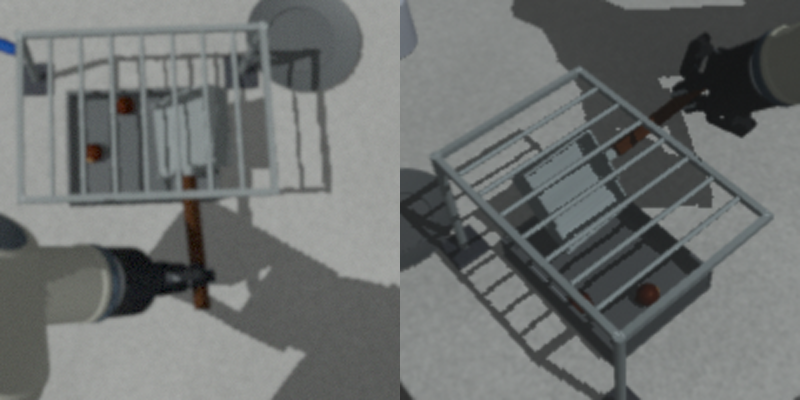

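Both chestnuts are in the dish, at (125,104) and (94,152) in the top half, and the pan is empty. Now I'll roll back and withdraw by the same path.

```bash
echo '[0,0,-0.005,0.0002,-0.05,0,0,0,0,-0.0099,0.0005,-0.1,0,0,0,0,-0.0099,0.0005,-0.1,0,0,0,0,-0.0099,0.0005,-0.1,0,0,0,0,-0.0099,0.0005,-0.1,0,0]' | python3 inch.py
echo '[0,0,-0.0099,0.0005,-0.1,0,0,0,0,-0.0099,0.0005,-0.1,0,0,0,0,-0.0099,0.0005,-0.1,0,0,0,0,-0.004,0.0002,-0.04,0,0,0,0,0,0,0,0,0]' | python3 inch.py
echo '[0,0,0,0,0,0,0,0,0,0,0,0,0,0]' | python3 inch.py
```

```text
time_s: 8.97
tool_pos: [0.486, -0.0856, 0.1987]
orientation: [0.009, -0.043, 0.985, -0.167]
ft_force: [-0.1, -0.3, -2.3]
gripper_width: 0.143
grasp_force: 97.8
time_s: 9.38
tool_pos: [0.4885, -0.1205, 0.2036]
orientation: [0.001, -0.041, 0.999, 0.001]
ft_force: [-1.1, 0.4, -2.2]
gripper_width: 0.144
grasp_force: 97.8
time_s: 9.55
tool_pos: [0.4879, -0.118, 0.2028]
orientation: [-0.0, -0.043, 0.999, -0.001]
ft_force: [-0.0, 0.1, -1.1]
gripper_width: 0.145
grasp_force: 97.8
```

```bash
echo '[0,0,-0.012,0,0,0,0,0,0,-0.025,0,0,0,0,0,0,-0.03,0,0,0,0,0,0,-0.03,0,0,0,0,0,0,-0.03,0,0,0,0]' | python3 inch.py
echo '[0,0,-0.03,0,0,0,0,0,0,-0.03,0,0,0,0,0,0,-0.03,0,0,0,0,0,0,-0.023,0,0,0,0,0,0.02,0,0,0,0,0]' | python3 inch.py
echo '[0,0.03,0,0,0,0,0,0,0.03,0,0,0,0,0,0,0.03,0,0.01,0,0,0,0,0.02,0,0.02,0,0,0,0,0,0,0.025,0,0,0]' | python3 inch.py
echo '[0,0,0,0.02,0,0,0,0,0,0,0.01,0,0,0,0,0,0,0,0,0,0,0,0,0,0,0,0,0]' | python3 inch.py
python3 - <<'E'
from h import *
a=manip.snapshot("top")[:,:,::-1];b=manip.snapshot("scene")[:,:,::-1]
A=cv2.resize(a[90:320,190:420],(400,400),interpolation=cv2.INTER_CUBIC)
B=cv2.resize(b[60:260,140:340],(400,400),interpolation=cv2.INTER_CUBIC)
cv2.imwrite("pics/low.png",np.hstack([A,B]))
E
```

```text
time_s: 9.97
tool_pos: [0.4994, -0.2453, 0.2027]
orientation: [-0.0, -0.044, 0.999, -0.001]
ft_force: [-0.0, 0.0, -2.0]
gripper_width: 0.142
grasp_force: 97.8
time_s: 10.38
tool_pos: [0.4923, -0.3629, 0.2032]
orientation: [0.002, -0.043, 0.999, -0.002]
ft_force: [-1.1, 0.6, -0.8]
gripper_width: 0.139
grasp_force: 97.9
time_s: 10.8
tool_pos: [0.3768, -0.3683, 0.1483]
orientation: [-0.0, -0.043, 0.999, -0.001]
ft_force: [-0.2, 0.1, -2.3]
gripper_width: 0.141
grasp_force: 97.9
time_s: 11.13
tool_pos: [0.3799, -0.3682, 0.1178]
orientation: [-0.0, -0.044, 0.999, 0.0]
ft_force: [-0.0, -0.5, -1.7]
gripper_width: 0.144
grasp_force: 97.9
```

View pics/low.png

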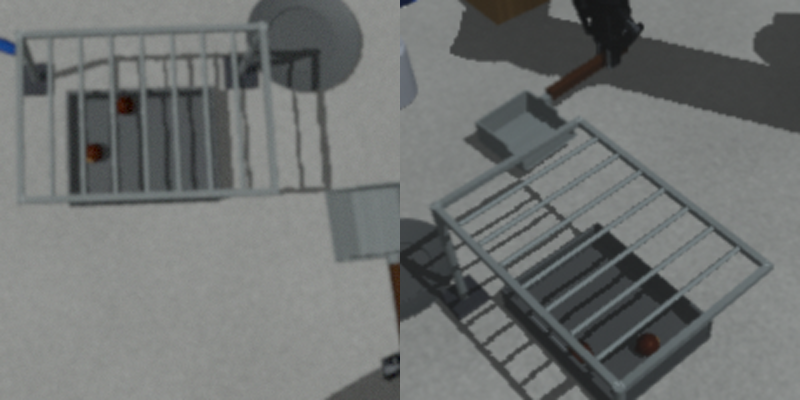

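The pan is level just above the open counter, at (365,222) in the crop, well right of the shelf. Both chestnuts are still in the dish. Lowering gently.

```bash
echo '[0,0,0,0.004,0,0,0,0,0,0,0.003,0,0,0,0,0,0,0.002,0,0,0,0,0,0,0,0,0,0,0,0,0,0,0,0,0]' | python3 inch.py
echo '[0,0,0,0.002,0,0,0,0,0,0,0.002,0,0,0,0,0,0,0,0,0,0,0,0,0,0,0,0,0]' | python3 inch.py
```

```text
time_s: 11.65
tool_pos: [0.3795, -0.3684, 0.1088]
orientation: [-0.0, -0.043, 0.999, 0.0]
ft_force: [-0.6, -0.7, -2.0]
gripper_width: 0.146
grasp_force: 97.9
time_s: 11.98
tool_pos: [0.3795, -0.3684, 0.1047]
orientation: [-0.0, -0.043, 0.999, 0.0]
ft_force: [-0.1, -0.2, -1.4]
gripper_width: 0.14
grasp_force: 97.9
```

```bash
echo '[0,0,0,0.0015,0,0,0,0,0,0,0.0015,0,0,0,0,0,0,0,0,0,0,0,0,0,0,0,0,0]' | python3 inch.py
python3 -c "
from plant import manip;print(manip.sense()['wrist_torque'])"
```

```text
time_s: 12.32
tool_pos: [0.3795, -0.3685, 0.102]
orientation: [0.0, -0.043, 0.999, -0.0]
ft_force: [-2.3, -0.4, 3.4]
gripper_width: 0.142
grasp_force: 98.7
[0.05331853 0.02615421 0.00942512]
```

There is contact with the counter and the load is off the wrist. I'll ease the grip, then open and retreat straight up.

```bash
echo '[0,0,0,0,0,0,0,0,0,0,0,0,0,0,0,0,0,0,0,0,0]' | python3 inch.py 20
echo '[0.2,0,0,0,0,0,0,0.3,0,0,0,0,0,0,0.45,0,0,0,0,0,0,0.6,0,0,0,0,0,0,0.6,0,0,0,0,0,0]' | python3 inch.py
echo '[0.6,0,0,0,0,0,0,0.6,0,0,-0.01,0,0,0,0.6,0,0,-0.03,0,0,0,0.6,0,0,-0.04,0,0,0,0.6,0,0,-0.04,0,0,0]' | python3 inch.py
echo '[0.6,0,0,-0.03,0,0,0,0.6,0,0,0,0,0,0,0.6,0,0,0,0,0,0]' | python3 inch.py
python3 - <<'E'
from h import *
a=manip.snapshot("top")[:,:,::-1];b=manip.snapshot("scene")[:,:,::-1]
A=cv2.resize(a[90:320,230:460],(400,400),interpolation=cv2.INTER_CUBIC)
B=cv2.resize(b[60:260,140:340],(400,400),interpolation=cv2.INTER_CUBIC)
cv2.imwrite("pics/end.png",np.hstack([A,B]))
E
```

```text
time_s: 12.57
tool_pos: [0.3795, -0.3685, 0.102]
orientation: [0.0, -0.043, 0.999, -0.0]
ft_force: [-0.8, 0.1, 3.7]
gripper_width: 0.141
grasp_force: 98.7
time_s: 12.98
tool_pos: [0.3795, -0.3683, 0.1017]
orientation: [-0.0, -0.043, 0.999, 0.0]
ft_force: [-0.1, 1.3, -0.7]
gripper_width: 0.603
grasp_force: 0.0
time_s: 13.4
tool_pos: [0.3789, -0.3678, 0.2231]
orientation: [-0.001, -0.043, 0.999, 0.001]
ft_force: [1.0, -1.3, 0.0]
gripper_width: 0.601
grasp_force: 0.0
time_s: 13.65
tool_pos: [0.3802, -0.3691, 0.2544]
orientation: [0.002, -0.043, 0.999, -0.002]
ft_force: [-0.4, -0.4, -0.7]
gripper_width: 0.599
grasp_force: 0.0
```

View pics/end.png

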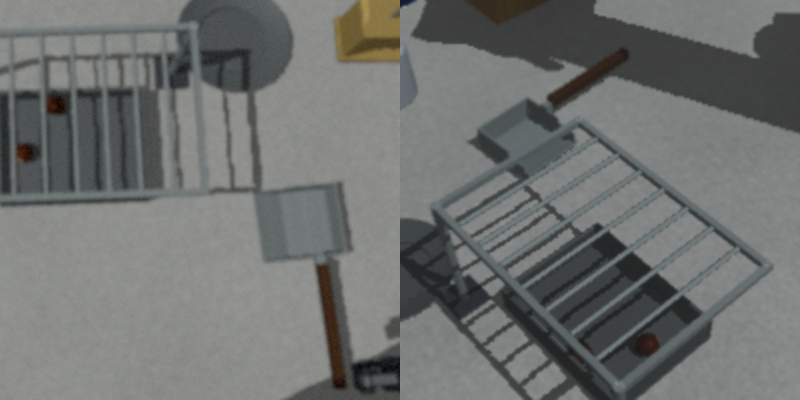

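The pan stands upright and empty on the counter at (300,222), clear of the shelf. The chestnuts are in the dish and the gripper is clear.

```bash
python3 -c "
from plant import manip;print(manip.hand_in())"
```

```text
the job is handed in; nothing more can be done
None
```

Done and handed in at about 14 s: both chestnuts are in the grey dish, and the empty steel pan stands upright on the open counter, clear of the shelf and released, with no sign of a knock to shelf or dish.

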